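# Press a nozzle home with bench locking pliers, then release them

### The arm

A 7-joint arm with a two-finger parallel gripper is mounted at the origin on the work surface. World frame = base frame: x ahead of the robot, y to its left, z up, the work surface at z = 0. Lengths are in m, angles in rad, forces in N, time in s.
With the tool pointing down it reaches from about 0.4 to 0.875 m from the base axis. Payload 19.3 kg.
Tool frame: the origin (TCP) lies at the very end of the fingers, on their centre line; the grasp point (between the pads) lies bot.grasp_offset behind it (bot.grasp_offset is the distance from the TCP to the grasp point, in m); z points along the fingers, y is the direction in which the jaws open and shut (so a half turn about z gives the same grasp; the last joint's range is limited). The gripper opens to 85 mm and grips with 20 to 120 N. Pads are 22 mm wide; open, the fingers measure 114 mm over their backs; the gripper's body (76 mm by 85 mm) begins 54 mm behind the grasp point. The pads swing forward as they close: fully open they stand 13 mm farther back than shut.
Start: joints at [-1.29, 0.521, -0.036, 1.599, 0.021, 1.021, -0.113], TCP at [0.215, 0.587, 0.231] pointing down, gripper open.
Joint ranges: [-2.91, 2.91], [-0.3, 2.13], [-1.5, 1.42], [0.17, 2.43], [-1.26, 4.41], [0.16, 1.93], [-2.52, 2.52]. Speed limits (rad/s): [1.89, 1.89, 2.39, 2.39, 3.01, 3.01, 3.01].

### API

Orientations are given as [roll, pitch, yaw] about the fixed x, y, z axes, in that order (R = Rz(yaw) Ry(pitch) Rx(roll)).
In Python, from workcell import bot gives the robot as it stands. The module is installed in compiled form; this text tells all that it offers.
- The arm moves only by the shell command python3 -m handwheel 'ROWS' [OPENING] [FORCE]. ROWS is JSON, a list of rows, each a list of 6 numbers: the shift along the tool's x, y, z as a fraction of full scale, then the turn, a rotation vector about the tool's x, y, z as a fraction of full scale. In form: [[x, y, z, rx, ry, rz], ...]. A call has 1 to 8 rows; each row shifts and turns the commanded pose from where the row before left it, along the tool's axes as they then stand; what a row does not reach is not made up. Full scale, the value 1, is 0.025 m for a shift and 360 degrees for a turn. A row lasts 1/8 s, in which the tool goes at most 62.5 mm and 10.7 degrees, less where a joint would pass 70% of its speed; a pose out of reach is approached as far as the arm can. A call with a number of a shift or a turn outside -1 to 1 is refused whole. A call with a gripper value outside its range is refused whole. OPENING is the closure, from -1 (fully open) to 1 (shut), set as the call begins (- or left out, the last holds). The fingers move at their own pace and stop on an object; FORCE is the grip in N (left out, the last holds). Time passes only in rows, so rows that do not move let the fingers close. It gives the time, the measured TCP pose, the force and the opening at its end, in the units of the state.
- bot.observe(): the state, without advancing time (a new reading comes with each control period).
- bot.grab_frame(name): name is "scene" or "top"; returns a dict with "pixels" (480x640x3 uint8, blue, green, red), "vertical_fov" (degrees; the focal length in pixels is half the picture's height over the tangent of half this angle, whatever the lens; pixels are square), "cx", "cy" (the principal point, pixels), "D" ([k1, k2, p1, p2, k3] as OpenCV has them; the pictures are not rectified), "R" (3x3) and "t" (3): a world point X has camera coordinates R X + t. Camera axes: x right, y down, z forward; pixel columns grow to the right and rows downward; lengths in m; the calibration is good to about 2 mm. A picture is of the moment at which its call begins. There is no depth.
- bot.job_done(): hands the job in, once; it reports no verdict.
Trained networks look in a picture, given as the dict that the camera call returned (one of the last four; its "shot" number tells which), for a name from the list of things; names that differ only in an ending like _2 or _b are one class to them, and where a whole thing is asked for, a point or a joint stands for the part that bears it (a point fixed in the world has none). Each returns a list of dicts, best first, with "score" (0 to 1); they miss things now and then, are a little off and sometimes report something else, mostly with a low value. They report only what shows in the picture. A call takes as long as a camera call. They do not tell look-alikes from the thing itself.
- bot.trace(picture, thing): "region" (480x640 bool, what is visible of it) and "point" ([column, row] in pixels, amid what is visible of it).
The state is a dict: "clock": time; "qpos": joint angles; "qd": joint speeds; "joint_efforts": joint torques, N m; "position": TCP position; "tool_rot": TCP orientation; "force": force on the tool from outside, world axes, zero at the start; "moment": the same for the moment, N m; "grip_width": finger opening in m.
Only numpy, scipy, OpenCV 4.12 (cv2) and the standard library are available. Lean on these libraries where they do the work, as an engineer would, in place of code of your own. Each camera call takes 0.05 s, during which the arm holds its last target.

### The job

Use the bench-mounted locking pliers to press the blue nozzle home into its white fitting: squeeze the red handle towards the fixed one until it snaps over centre, and take your hand off it for a second to see that the pliers stay clamped. Then, without touching the red handle, pull the yellow release lever so that the pliers spring open, and leave the fitting in its nest. Feel for the snap, do not force handle or lever against their stops, and leave the other things where they are.

Things in the scene. Friction and masses are not known exactly. Their poses are not given: they have to be found in the camera images.
- pliers: Fixed part of the locking pliers: white board 240 x 250 x 10 mm with post, fixed jaw, fixed handle and grey nest. Origin at table height, z up. The pliers lie level, mid height 60 mm. Jaws point to its +x, handles to -x. Fixed handle: bar 12 mm wide, 20 mm tall at y -18 mm, ending at x -155 mm. The open red handle leans on a 10 mm pin (top at 72 mm) at about x -93, y 49 mm
- red_handle: The moving red handle: level bar 14 mm wide, 22 mm tall, 175 mm long. Origin at its pivot, (-40, 18, 60) mm in the pliers frame; its -x runs to the free end. Starts open, its free end turned 0.35 rad to +y. Pushing its outer (+y) side closes it: up to 14 N at handle_grip, falling to 1 N at dead centre; then it goes on 5 mm by itself to a hard stop and stays. Over 18 N is forcing it
- handle_grip (a point): Where to push: outer (+y) face of the red handle, mid height, 150 mm from the pivot. It travels about 50 mm to the closed stop, anywhere from 41 to 63 mm depending on how the adjusting screw was left: this cannot be measured beforehand, only felt. Let go before dead centre, it springs back open
- jaw (a joint): Angle of the moving jaw, rad: -0.25 to 0.1 with the handle open, growing to about 0.3 at dead centre and nearly the same locked. It hardly changes around dead centre, so it tells poorly whether the pliers have locked
- release (a joint): Angle of the yellow release lever relative to the handle's linkage, rad: 0 at rest (a weak spring returns it), growing as its tip is pulled towards the red handle's own +y, stop at 0.6. Locked pliers let go at 0.1 to 0.25, with 1 to 4 N at the tip, after about 10 to 25 mm; the red handle then jumps open and takes the lever along
- yellow_lever: The yellow release lever on the red handle's inner side, swinging along with it. Origin at its hinge, 125 mm from the handle's pivot; its arm, 6 mm wide, runs along its -x (at rest within 0.08 rad of the red handle's) and ends 42 mm beyond the red handle's free end. Over 20 N is forcing it
- release_tip (a point): Centre of the inner (-y) face of the lever's end tab, 80 mm from its hinge. The tab is 24 mm long, 10 mm wide, 28 mm tall, 50 to 78 mm above the table. A finger beside this face, pushing along the lever's +y, pulls the lever; it can also be pinched from above. With the pliers locked the space beside it is free on both sides
- fitting: The white irrigation fitting, 24 x 22 x 30 mm with a short round stub on top, standing loose in the grey nest between the jaws. Origin at its underside
- nest (a point): Middle of the nest's floor, 44 mm above the table, where the fitting stands
- nozzle (a joint): How far the blue nozzle (14 mm round) is pressed into the fitting, m: 0 sticking out 6 mm, about 0.006 home; it stays where it is pressed
- spare_a: Bystander: another white fitting with its nozzle fitted, loose on the pliers' board
- spare_b: Bystander: white fitting without nozzle, loose on the board
- nutrient: Bystander: white bottle 68 mm across, 160 mm tall
- beaker: Bystander: clear cup 72 mm across, 90 mm tall
- jar: Bystander: amber jar 60 mm across, 80 mm tall
- parts_tray: Bystander: black parts tray 120 x 180 x 35 mm
- driver: Bystander: screwdriver lying on the table
There are look-alikes about, which are no part of the job. Leave any brown or pink look-alike of the fitting alone.

How it is judged:
On the way, in this order (a step that is already met when the one before it is completed fails the run):
1. the pliers stay clamped by themselves: jaw joint above 0.2, nozzle pressed in over 4.8 mm, the robot touching neither red handle nor release lever, for 0.5 s (value of joint jaw above 0.2 rad and value of joint nozzle above 0.0048 m and contact force between each of the fingers, the arm and red_handle below 0.2 N and contact force between each of the fingers, the arm and yellow_lever below 0.2 N), for 0.5 s.
2. the release lever is pulled over 0.08 rad with the red handle not touched (value of joint release above 0.08 rad and contact force between each of the fingers, the arm and red_handle below 0.3 N), for 0.02 s.
At the end, for the whole second after the job is handed in: The jaw is open again (joint below 0.14 rad), the lever back at rest (below 0.1 rad), the nozzle pressed in more than 4.8 mm, and the fitting at rest upright in its nest (within 8 mm) (value of joint jaw below 0.14 rad and value of joint release below 0.1 rad and value of joint nozzle above 0.0048 m and distance between fitting and nest below 0.008 m and angle between fitting's own z axis and vertical below 0.2 rad and linear speed of fitting below 0.02 m/s); the robot touches nothing.
It fails at once if the red handle is forced with more than 18 N (contact force between any of the fingers, the arm and red_handle above 18 N).
It fails at once if the release lever is forced with more than 20 N (contact force between any of the fingers, the arm and yellow_lever above 20 N).
It fails at once if a bystander is moved by more than 30 mm (distance of any of spare_a, spare_b, nutrient, beaker, jar, parts_tray, driver from where it was at the start of the episode above 0.03 m).
It also fails if it takes over 67 s, if anything falls off the work surface, if the arm or the gripper's body presses on something with over 40 N, if the wrist force passes 120 N, or if a joint passes its speed limit or range.

## Working session

There is one attempt and no reset: what is moved stays moved. The work goes in short steps, Python scripts to look and compute and a shell command to move; the robot and the scene stay as the last step left them, time stands still between calls to the robot, and variables do not carry over. Pictures are saved under pics/ and viewed, and the job is handed in when it is done.

```bash
mkdir -p pics; ls
python3 - <<'E'
from workcell import bot
import cv2
s=bot.observe()
for k,v in s.items(): print(k,v)
print(bot.grasp_offset)
for n in("scene","top"):
    f=bot.grab_frame(n); cv2.imwrite(f"pics/{n}0.png",f["pixels"])
    print(n,f["vertical_fov"],f["cx"],f["cy"],f["D"],f["R"],f["t"],f["shot"])
    for th in("pliers","red_handle","yellow_lever","fitting","handle_grip","release_tip"):
        for r in bot.trace(f,th)[:3]: print(th,r["score"],r["point"],r["region"].sum())
E
```

```text
pics
clock 0.0
qpos [-1.29019776  0.52199912 -0.03633343  1.60000536  0.02117004  1.02109075
 -0.11281086]
qd [-1.74618714e-03 -4.47978971e-04 -1.37589538e-03 -7.28058734e-05
 -1.16906160e-03 -8.33644478e-04  1.19896655e-03]
joint_efforts [ 4.02923270e-04 -9.27095532e+01  1.97983302e+00 -3.69929123e+01
  1.78451330e-02  8.22782546e-03 -2.32129921e-06]
position [0.21468786 0.58661244 0.23073588]
tool_rot [-3.14047483e+00  5.13052473e-05  2.79076279e+00]
force [-0.21239417  0.51328038  0.27206956]
moment [0.00040206 0.02899868 0.04717501]
grip_width 0.08512137974311036
0.0187
scene 44.11241831627903 313.2229978923971 240.49695457170452 [-0.19471195  0.          0.          0.          0.        ] [[-0.2123253   0.97717521 -0.00682492]
 [ 0.5757421   0.11945065 -0.80885881]
 [-0.78958154 -0.17567058 -0.5879633 ]] [ 0.10707849 -0.29566686  1.85395887] 1
pliers 0.64 [269.3, 289.3] 9089
red_handle 0.55 [325.9, 240.6] 586
yellow_lever 0.54 [353.0, 222.5] 110
fitting 0.66 [339.2, 334.1] 240
fitting 0.65 [153.4, 297.8] 204
release_tip 0.51 [350.7, 220.0] 106
top 54.0680367772405 311.5305250398726 246.6056898253821 [-0.08422096  0.          0.          0.          0.        ] [[-2.44273881e-03 -9.99995719e-01 -1.61110722e-03]
 [-9.71079630e-01  2.75674133e-03 -2.38739928e-01]
 [ 2.38743348e-01  9.81334114e-04 -9.71082206e-01]] [0.03122565 0.61697947 0.95027192] 2
pliers 0.76 [353.4, 212.5] 10480
red_handle 0.63 [301.1, 254.3] 525
yellow_lever 0.55 [288.1, 289.8] 189
yellow_lever 0.34 [150.9, 214.6] 1050
fitting 0.7 [353.1, 178.3] 174
fitting 0.5 [287.1, 289.9] 179
fitting 0.48 [439.4, 177.9] 141
handle_grip 0.56 [304.4, 251.9] 575
release_tip 0.69 [289.6, 292.0] 166
```

View pics/scene0.png

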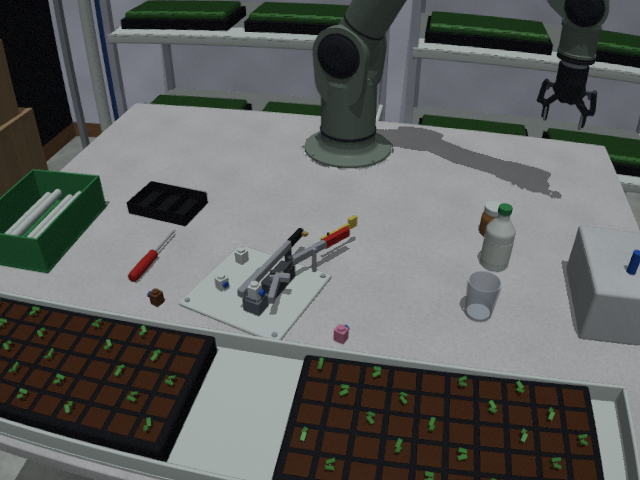

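View pics/top0.png

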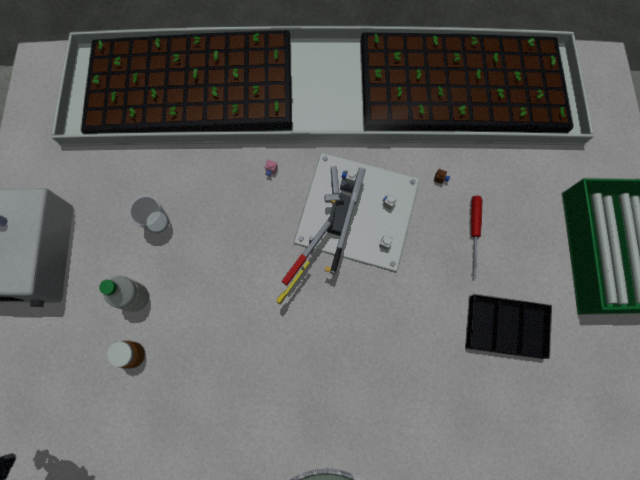

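Run:
```python
import cv2
a=cv2.imread('pics/top0.png')[100:320,230:470]; cv2.imwrite('pics/top0c.png',cv2.resize(a,None,fx=2.7,fy=2.7,interpolation=cv2.INTER_CUBIC))
a=cv2.imread('pics/scene0.png')[190:390,130:400]; cv2.imwrite('pics/scene0c.png',cv2.resize(a,None,fx=2.9,fy=2.9,interpolation=cv2.INTER_CUBIC))
```

```text
(no output)
```

View pics/top0c.png

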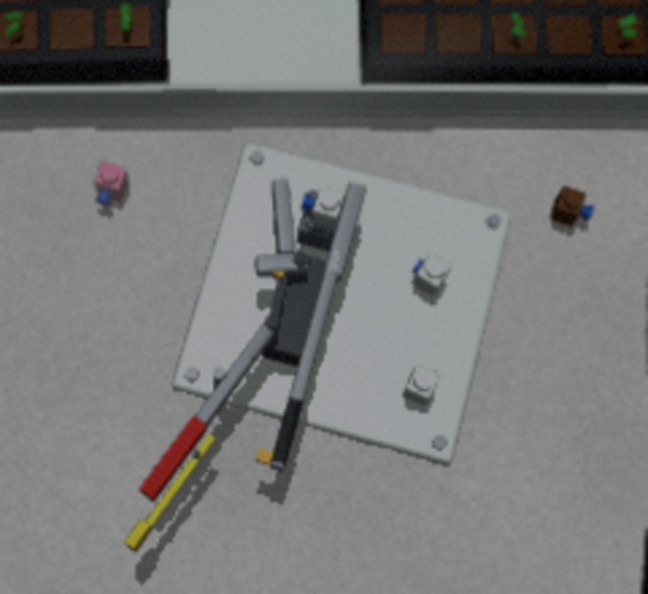

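View pics/scene0c.png

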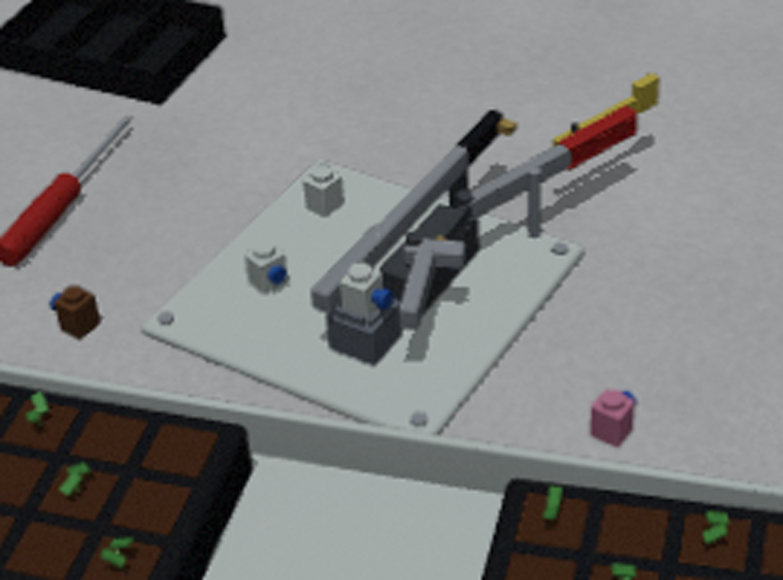

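The pliers stand at about (350,215) in the top picture, with the red grip end near (285,283) and the yellow tab near (280,299). Candidates for the fitting:
- nest: (352,178)
- spares: (390,201) and (387,242)
- pink look-alike: (271,168)
- brown look-alike: (441,177)

The one in the nest is the target, and I won't need to touch it. Next I'll zoom in on the handles for landmarks.

Run:
```python
import cv2
a=cv2.imread('pics/top0.png')
b=cv2.resize(a[230:310,265:365],None,fx=8,fy=7.5*8/7.5,interpolation=cv2.INTER_CUBIC)[:600]
cv2.imwrite('pics/top0d.png',b)
a=cv2.imread('pics/scene0.png')
b=cv2.resize(a[205:280,265:365],None,fx=8,fy=8,interpolation=cv2.INTER_CUBIC)
cv2.imwrite('pics/scene0d.png',b)
```

```text
(no output)
```

View pics/top0d.png

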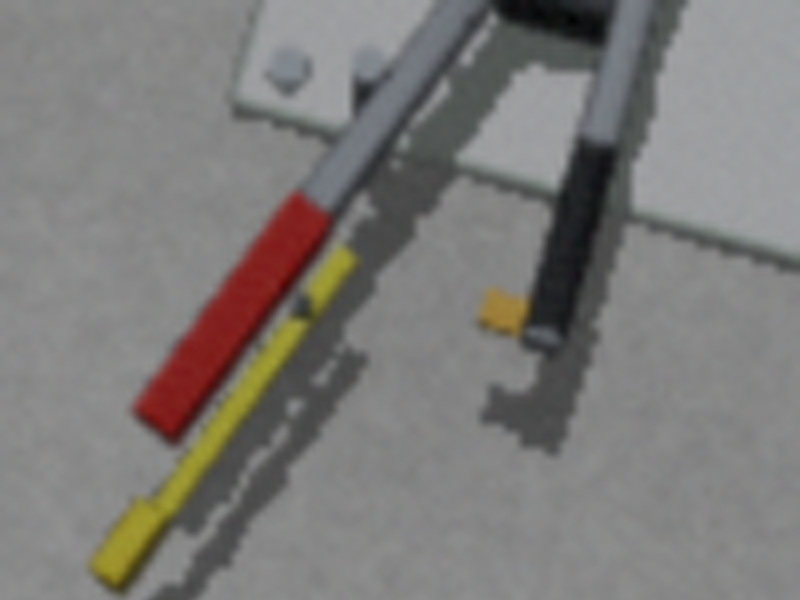

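View pics/scene0d.png

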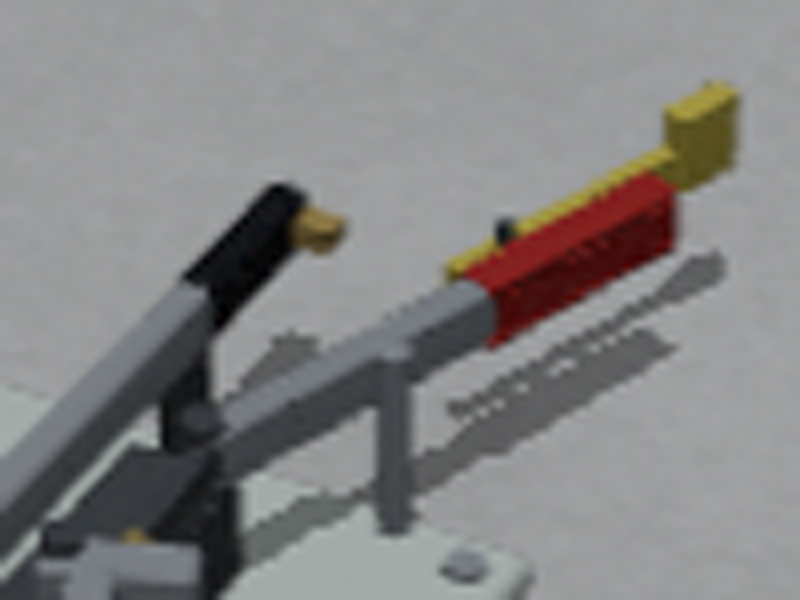

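```bash
cat > geo.py <<'E'
import numpy as np, cv2
def K(f):
    fl=240/np.tan(np.radians(f["vertical_fov"])/2)
    return np.array([[fl,0,f["cx"]],[0,fl,f["cy"]],[0,0,1.]])
def ray(f,px,z):
    p=cv2.undistortPoints(np.array([[px]],float),K(f),np.array(f["D"]))[0,0]
    R=np.array(f["R"]);t=np.array(f["t"]); c=-R.T@t; d=R.T@np.array([p[0],p[1],1])
    return c+d*(z-c[2])/d[2]
def proj(f,X):
    R=np.array(f["R"]);t=np.array(f["t"])
    return cv2.projectPoints(np.atleast_2d(np.array(X,float)),cv2.Rodrigues(R)[0],t,K(f),np.array(f["D"]))[0][:,0]
E
python3 - <<'E'
from workcell import bot
from geo import *
from scipy.optimize import least_squares
f=bot.grab_frame("top");g=bot.grab_frame("scene")
d=lambda x,y:((x+.5)/8-.5+265,(y+.5)/8-.5+230)
c=lambda x,y:((x+.5)/2.7-.5+230,(y+.5)/2.7-.5+100)
L={'red end':(d(155,425),.071),'fix end':(d(545,325),.070),'pin':(d(370,62),.072),'tab':(d(130,545),.078),'tabfar':(d(106,577),.078),
'hinge':(d(303,300),.071),'redstart':(d(317,205),.071),
'bA':(c(245,145),.01),'bB':(c(508,213),.01),'bC':(c(450,463),.01),'bD':(c(175,388),.01)}
W={k:ray(f,*v) for k,v in L.items()}
for k,v in W.items(): print(k,v.round(4))
e=lambda x,y:((x+.5)/8-.5+265,(y+.5)/8-.5+205)
for k,(p,z) in {'pin':(e(393,350),.072),'tab':(e(703,102),.078),'red end':(e(657,180),.071)}.items(): print('scene',k,ray(g,p,z).round(4))
m={'red end':(-.040-.175*np.cos(.35),.018+.175*np.sin(.35)),'fix end':(-.155,-.018),'pin':(-.093,.049)}
def res(p):
    x,y,th,ox,oy=p;R=np.array([[np.cos(th),-np.sin(th)],[np.sin(th),np.cos(th)]]);o=[]
    for k in m:o.append(R@m[k]+[x,y]-W[k][:2])
    for k,q in zip(('bA','bB','bC','bD'),((.12,.125),(.12,-.125),(-.12,-.125),(-.12,.125))): o.append(R@(np.array(q)+[ox,oy])+[x,y]-W[k][:2])
    return np.ravel(o)*1000
s=least_squares(res,[.65,0,-.2,0,0]);print(s.x);print(s.fun.round(1))
x,y,th=s.x[:3]
R=np.array([[np.cos(th),-np.sin(th)],[np.sin(th),np.cos(th)]])
for k,v in W.items(): print(k,'in pliers',((v[:2]-[x,y])@R).round(4))
np.save('pose.npy',s.x[:3])
E
```

```text
red end [0.5383 0.0891 0.071 ]
fix end [ 0.5656 -0.016   0.07  ]
pin [0.6388 0.0311 0.072 ]
tab [0.505 0.095 0.078]
tabfar [0.4965 0.1012 0.078 ]
hinge [0.5724 0.0494 0.071 ]
redstart [0.5988 0.0456 0.071 ]
bA [0.868  0.0073 0.01  ]
bB [ 0.8019 -0.2281  0.01  ]
bC [ 0.5743 -0.1651  0.01  ]
bD [0.6408 0.0692 0.01  ]
scene pin [0.6382 0.0306 0.072 ]
scene tab [0.5087 0.0957 0.078 ]
scene red end [0.5411 0.0877 0.071 ]
[ 0.71653555 -0.04047885 -0.26971395  0.01483826 -0.03603762]
[ 2.   0.1 -3.2 -0.5  1.2  0.4  2.2  2.   1.7 -3.5 -2.  -2.6 -1.9  4. ]
red end in pliers [-0.2063  0.0774]
fix end in pliers [-0.152  -0.0167]
pin in pliers [-0.094   0.0483]
tab in pliers [-0.24    0.0742]
tabfar in pliers [-0.2498  0.0779]
hinge in pliers [-0.1628  0.0482]
redstart in pliers [-0.1364  0.0516]
bA in pliers [0.1332 0.0864]
bB in pliers [ 0.1323 -0.1581]
bC in pliers [-0.1039 -0.158 ]
bD in pliers [-0.1022  0.0856]
```

```bash
cat >> geo.py <<'E'
from scipy.spatial.transform import Rotation as Ro
P=lambda :np.load('pose.npy')
def toW(p):
    x,y,th=P();c,s=np.cos(th),np.sin(th);return np.array([x+c*p[0]-s*p[1],y+s*p[0]+c*p[1]])
def toP(w):
    x,y,th=P();c,s=np.cos(th),np.sin(th);d=np.array(w[:2])-[x,y];return np.array([c*d[0]+s*d[1],-s*d[0]+c*d[1]])
def hand(th,p): # handle frame -> pliers, th opening
    c,s=np.cos(-th),np.sin(-th);return np.array([-.04+c*p[0]-s*p[1],.018+s*p[0]+c*p[1]])
def shift(s,tgt):
    d=np.array(tgt)-s["position"];return Ro.from_euler('xyz',s["tool_rot"]).inv().apply(d)/.025
E
python3 - <<'E'
from workcell import bot
from geo import *
s=bot.observe()
g=toW(hand(.35,(-.15,.007)));print('grip',g)
a=toW(hand(.35,(-.15,.007+.0145+.03)));print('appr',a)
print('start TCP in tool units to appr at z.23',shift(s,[*a,.23]), 'down',(.23-.048)/.025)
print(np.linalg.norm(a))
for n in('nutrient','jar','beaker'):
    f=bot.grab_frame('top')
    for r in bot.trace(f,n)[:1]: print(n,r['point'],ray(f,r['point'],.08))
E
```

```text
grip [0.56473679 0.08034729]
appr [0.59058249 0.11657227]
start TCP in tool units to appr at z.23 [-20.5808894  -12.50116886   0.0529176 ] down 7.279999999999999
0.6019773877935731
nutrient [126.0, 289.5] [0.52186411 0.42901105 0.08      ]
jar [125.2, 358.0] [0.37751623 0.41897632 0.08      ]
beaker [149.7, 214.4] [0.6907618  0.39034178 0.08      ]
```

```bash
python3 -m handwheel '[[-0.5,-0.3,0,0,0,0],[-1,-0.6,0,0,0,0],[-1,-0.6,0,0,0,0],[-1,-0.6,0,0,0,0],[-1,-0.6,0,0,0,0],[-1,-0.6,0,0,0,0],[-1,-0.6,0,0,0,0],[-1,-0.6,0,0,0,0]]' 1
python3 -m handwheel '[[-1,-0.6,0,0,0,0],[-1,-0.6,0,0,0,0],[-1,-0.6,0,0,0,0],[-1,-0.6,0,0,0,0],[-1,-0.6,0,0,0,0],[-1,-0.6,0,0,0,0],[-1,-0.6,0,0,0,0],[-1,-0.6,0,0,0,0]]'
python3 -m handwheel '[[-1,-0.6,0,0,0,0],[-1,-0.6,0,0,0,0],[-1,-0.6,0,0,0,0],[-1,-0.7,0,0,0,0],[-0.8,-0.3,0,0,0,0],[0,0,0,0,0,0.0148],[0,0,0,0,0,0]]'
python3 - <<'E'
from workcell import bot
from geo import *
s=bot.observe();print(s['position'],s['tool_rot'],s['force'],s['grip_width'],s['clock'])
a=toW(hand(.35,(-.15,.007+.0145+.03)));print(a,shift(s,[*a,.048]))
f=bot.grab_frame('top');cv2.imwrite('pics/t1.png',f['pixels'])
E
```

```text
clock: 2.1
position: [0.3533, 0.4151, 0.2314]
tool_rot: [3.141, 0.0, 2.79]
force: [0.4, -0.5, -0.1]
grip_width: 0.0
clock: 3.1
position: [0.4994, 0.2335, 0.2314]
tool_rot: [-3.142, 0.0, 2.79]
force: [-0.0, 0.3, 0.4]
grip_width: 0.0001
clock: 3.98
position: [0.5874, 0.1283, 0.2312]
tool_rot: [-3.141, -0.0, 2.698]
force: [-0.7, 0.6, 0.2]
grip_width: -0.0001
[0.58744844 0.12833189 0.23116774] [-3.14142276e+00 -2.15234560e-04  2.69800272e+00] [-0.66192714  0.64714281  0.16718209] -5.6256099124521753e-05 3.975
[0.59058249 0.11657227] [-0.31668815 -0.36981102  7.32670437]
```

View pics/t1.png

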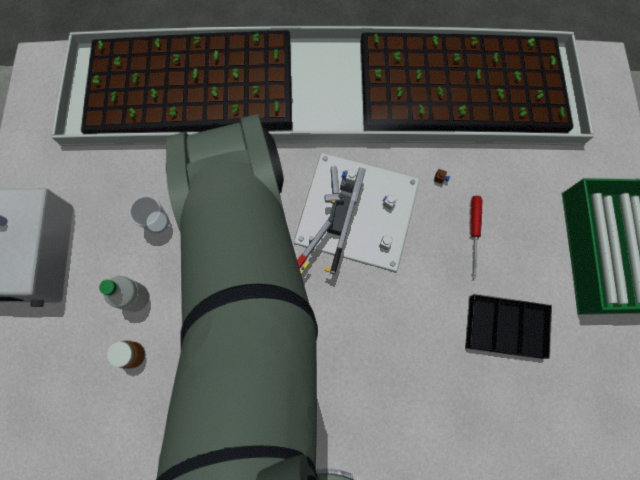

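The arm blocks most of the top view (the handle end shows at about (303,262)), so I'll use the scene camera from here. I'll go down beside the handle, about 39 mm off its outer side.

```bash
python3 -m handwheel '[[-0.3,0,0.9,0,0,0],[0,0,1,0,0,0],[0,0,1,0,0,0],[0,0,1,0,0,0],[0,0,1,0,0,0],[0,0,1,0,0,0],[0,0,0.9,0,0,0],[0,0,0.5,0,0,0]]'
python3 - <<'E'
from workcell import bot
from geo import *
s=bot.observe();print(s['position'],s['tool_rot'],s['force'],s['grip_width'],s['clock'])
f=bot.grab_frame('scene');cv2.imwrite('pics/s2.png',cv2.resize(f['pixels'][150:330,230:450],None,fx=3.3,fy=3.3,interpolation=cv2.INTER_CUBIC))
E
```

```text
clock: 5.03
position: [0.5937, 0.1255, 0.0478]
tool_rot: [-3.141, -0.001, 2.7]
force: [-0.8, 0.3, 1.1]
grip_width: 0.0001
[0.59372384 0.12546643 0.04781799] [-3.14110367e+00 -9.61604754e-04  2.69996091e+00] [-0.80529892  0.34444105  1.07617047] 0.00013788872987836154 5.025
```

View pics/s2.png

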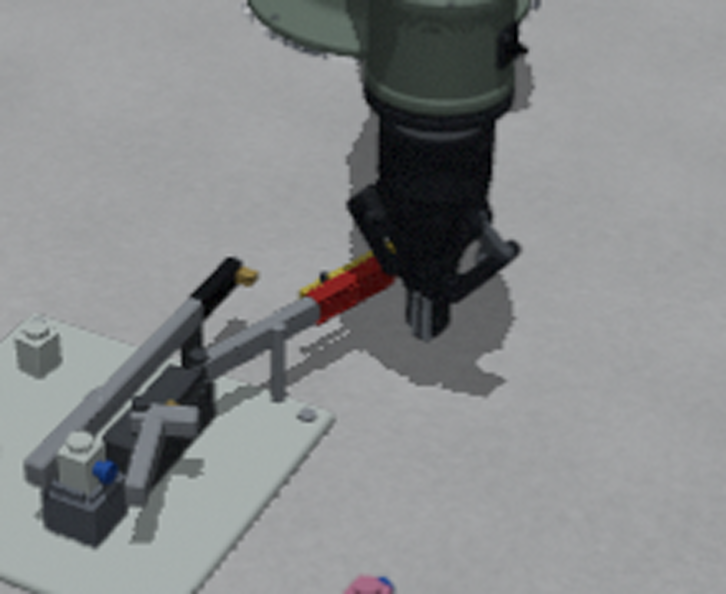

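The finger (crop ~(425,325)) is down on the outer side of the red handle, and the knuckles are above it. I'll advance along tool −y until contact.

```bash
python3 - <<'E'
from workcell import bot
from geo import *
s=bot.observe();p=toP(s['position']);d=p-np.array([-.04,.018]);print(p)
c,sn=np.cos(-.35),np.sin(-.35);print('handle frame',c*d[0]+sn*d[1],-sn*d[0]+c*d[1])
E
python3 -m handwheel '[[0,-0.4,0,0,0,0],[0,-0.3,0,0,0,0],[0,-0.1,0,0,0,0],[0,0,0,0,0,0]]'
```

```text
[-0.16297265  0.12696098]
handle frame -0.1528796347017457 0.060187918149393
clock: 5.58
position: [0.5858, 0.107, 0.0493]
tool_rot: [3.141, 0.0, 2.697]
force: [-0.5, -0.2, -0.4]
grip_width: 0.0001
```

```bash
python3 -m handwheel '[[0,-0.12,0,0,0,0],[0,-0.12,0,0,0,0],[0,-0.12,0,0,0,0],[0,-0.08,0,0,0,0],[0,0,0,0,0,0]]'
python3 -m handwheel '[[0,-0.08,0,0,0,0],[0,-0.08,0,0,0,0],[0,0,0,0,0,0]]'
python3 -m handwheel '[[0,-0.08,0,0,0,0],[0,0,0,0,0,0]]'
```

```text
clock: 6.2
position: [0.5809, 0.097, 0.0488]
tool_rot: [-3.142, 0.0, 2.698]
force: [-0.5, 0.5, 0.1]
grip_width: 0.0001
clock: 6.58
position: [0.5791, 0.0934, 0.0488]
tool_rot: [-3.141, -0.0, 2.698]
force: [-0.8, 0.4, 0.2]
grip_width: -0.0001
clock: 6.82
position: [0.5783, 0.0916, 0.0488]
tool_rot: [-3.141, 0.0, 2.698]
force: [0.5, -1.2, -0.1]
grip_width: -0.0
```

```bash
python3 -m handwheel '[[0,-0.08,0,0,0,0],[0,0,0,0,0,0]]'
python3 -m handwheel '[[0,-0.08,0,0,0,0],[0,0,0,0,0,0]]'
python3 -m handwheel '[[0,-0.08,0,0,0,0],[0,0,0,0,0,0]]'
python3 -m handwheel '[[0,-0.08,0,0,0,0],[0,0,0,0,0,0]]'
```

```text
clock: 7.08
position: [0.5774, 0.0898, 0.0488]
tool_rot: [-3.141, 0.0, 2.698]
force: [0.3, -0.3, 0.3]
grip_width: 0.0002
clock: 7.32
position: [0.5765, 0.088, 0.0488]
tool_rot: [-3.142, -0.0, 2.698]
force: [1.0, 0.5, 0.1]
grip_width: 0.0001
clock: 7.58
position: [0.5758, 0.0868, 0.0489]
tool_rot: [3.141, 0.0, 2.698]
force: [1.3, 4.7, -0.4]
grip_width: 0.0001
clock: 7.82
position: [0.5752, 0.0858, 0.049]
tool_rot: [3.14, 0.0, 2.699]
force: [1.5, 7.7, 0.4]
grip_width: -0.0002
```

Contact came at about TCP (0.5765, 0.088). I'll take small steps while the force rises.

```bash
python3 -m handwheel '[[0,-0.06,0,0,0,0],[0,0,0,0,0,0]]'
python3 -m handwheel '[[0,-0.06,0,0,0,0],[0,0,0,0,0,0]]'
```

```text
clock: 8.07
position: [0.5744, 0.0847, 0.049]
tool_rot: [3.14, -0.0, 2.699]
force: [1.3, 9.3, -0.0]
grip_width: 0.0001
clock: 8.32
position: [0.5737, 0.0835, 0.049]
tool_rot: [3.14, -0.0, 2.699]
force: [0.1, 10.9, 0.6]
grip_width: -0.0001
```

```bash
python3 -m handwheel '[[0,-0.06,0,0,0,0],[0,0,0,0,0,0]]'
```

```text
clock: 8.57
position: [0.573, 0.0823, 0.0489]
tool_rot: [3.14, -0.0, 2.699]
force: [1.2, 12.2, 0.6]
grip_width: -0.0004
```

```bash
python3 -m handwheel '[[0.02,-0.05,0,0,0,0],[0,0,0,0,0,0]]'
python3 -m handwheel '[[0.015,-0.05,0,0,0,0],[0,0,0,0,0,0]]'
```

```text
clock: 8.82
position: [0.5723, 0.0814, 0.049]
tool_rot: [3.139, 0.0, 2.699]
force: [0.9, 10.4, 1.1]
grip_width: -0.0001
clock: 9.07
position: [0.5716, 0.0805, 0.0491]
tool_rot: [3.139, 0.0, 2.699]
force: [2.4, 11.3, 0.4]
grip_width: 0.0003
```

```bash
python3 -m handwheel '[[0.015,-0.06,0,0,0,0],[0,0,0,0,0,0]]'
python3 -m handwheel '[[0.015,-0.06,0,0,0,0],[0,0,0,0,0,0]]'
```

```text
clock: 9.32
position: [0.5706, 0.0792, 0.0491]
tool_rot: [3.139, 0.0, 2.699]
force: [1.7, 11.3, 0.2]
grip_width: -0.0001
clock: 9.57
position: [0.5697, 0.078, 0.0491]
tool_rot: [3.139, 0.001, 2.699]
force: [2.9, 10.1, 0.1]
grip_width: 0.0
```

```bash
python3 -m handwheel '[[0.015,-0.06,0,0,0,0],[0,0,0,0,0,0]]'
python3 -m handwheel '[[0.012,-0.06,0,0,0,0],[0,0,0,0,0,0]]'
```

```text
clock: 9.82
position: [0.5689, 0.0767, 0.0491]
tool_rot: [3.139, 0.001, 2.699]
force: [3.0, 10.7, -1.0]
grip_width: -0.0
clock: 10.07
position: [0.568, 0.0754, 0.0491]
tool_rot: [3.139, 0.001, 2.699]
force: [3.0, 10.0, 0.7]
grip_width: 0.0002
```

Past the peak and on a plateau of about 11 N after 15 mm of travel, so I'll go on a little faster.

```bash
python3 -m handwheel '[[0.012,-0.08,0,0,0,0],[0.01,-0.08,0,0,0,0],[0,0,0,0,0,0]]'
python3 -m handwheel '[[0.01,-0.08,0,0,0,0],[0.008,-0.08,0,0,0,0],[0,0,0,0,0,0]]'
```

```text
clock: 10.45
position: [0.5659, 0.0723, 0.0492]
tool_rot: [3.139, 0.001, 2.699]
force: [4.9, 11.6, -0.3]
grip_width: 0.0001
clock: 10.82
position: [0.5637, 0.0686, 0.0492]
tool_rot: [3.139, 0.001, 2.699]
force: [4.1, 9.8, 1.2]
grip_width: -0.0
```

```bash
python3 -m handwheel '[[0.005,-0.08,0,0,0,0],[0.003,-0.08,0,0,0,0],[0,0,0,0,0,0]]'
python3 -m handwheel '[[0.0,-0.08,0,0,0,0],[0,-0.08,0,0,0,0],[0,0,0,0,0,0]]'
```

```text
clock: 11.2
position: [0.5615, 0.0648, 0.0491]
tool_rot: [3.14, 0.001, 2.699]
force: [1.7, 8.6, 0.1]
grip_width: -0.0001
clock: 11.58
position: [0.5594, 0.0608, 0.0489]
tool_rot: [3.14, 0.0, 2.699]
force: [0.9, 7.6, -0.0]
grip_width: 0.0001
```

Travel is 32 mm and the force is falling. Back to finer steps.

```bash
python3 -m handwheel '[[-0.003,-0.06,0,0,0,0],[0,0,0,0,0,0]]'
python3 -m handwheel '[[-0.004,-0.06,0,0,0,0],[0,0,0,0,0,0]]'
python3 -m handwheel '[[-0.005,-0.06,0,0,0,0],[0,0,0,0,0,0]]'
```

```text
clock: 11.82
position: [0.5587, 0.0593, 0.0489]
tool_rot: [3.141, -0.0, 2.698]
force: [-0.6, 5.7, -0.1]
grip_width: -0.0002
clock: 12.08
position: [0.558, 0.0578, 0.0488]
tool_rot: [3.141, -0.0, 2.698]
force: [0.2, 5.8, -0.0]
grip_width: -0.0001
clock: 12.32
position: [0.5573, 0.0562, 0.0488]
tool_rot: [3.141, -0.001, 2.698]
force: [-1.7, 4.0, 0.6]
grip_width: 0.0001
```

```bash
python3 -m handwheel '[[-0.006,-0.06,0,0,0,0],[0,0,0,0,0,0]]'
python3 -m handwheel '[[-0.007,-0.06,0,0,0,0],[0,0,0,0,0,0]]'
```

```text
clock: 12.58
position: [0.5569, 0.0544, 0.0488]
tool_rot: [3.142, -0.0, 2.698]
force: [-1.1, 4.0, 1.2]
grip_width: 0.0003
clock: 12.82
position: [0.5566, 0.0525, 0.0488]
tool_rot: [-3.141, 0.0, 2.697]
force: [-0.8, 1.6, 0.2]
grip_width: 0.0001
```

```bash
python3 -m handwheel '[[-0.005,-0.04,0,0,0,0],[0,0,0,0,0,0]]'
python3 -m handwheel '[[-0.005,-0.04,0,0,0,0],[0,0,0,0,0,0]]'
```

```text
clock: 13.08
position: [0.5563, 0.0516, 0.0488]
tool_rot: [-3.141, 0.0, 2.697]
force: [-0.2, 1.2, -0.5]
grip_width: 0.0003
clock: 13.32
position: [0.556, 0.0507, 0.0488]
tool_rot: [-3.141, 0.0, 2.698]
force: [-0.8, -0.1, 1.0]
grip_width: -0.0001
```

```bash
python3 -m handwheel '[[-0.005,-0.04,0,0,0,0],[0,0,0,0,0,0]]'
python3 - <<'E'
from workcell import bot
from geo import *
f=bot.grab_frame('scene');cv2.imwrite('pics/s3.png',cv2.resize(f['pixels'][150:330,230:450],None,fx=3.3,fy=3.3,interpolation=cv2.INTER_CUBIC))
s=bot.observe();print(s['force'])
E
```

```text
clock: 13.58
position: [0.5556, 0.0497, 0.0488]
tool_rot: [-3.141, 0.0, 2.698]
force: [-0.2, 0.0, -0.0]
grip_width: -0.0001
[-0.11257415  0.04868584  0.348257  ]
```

View pics/s3.png

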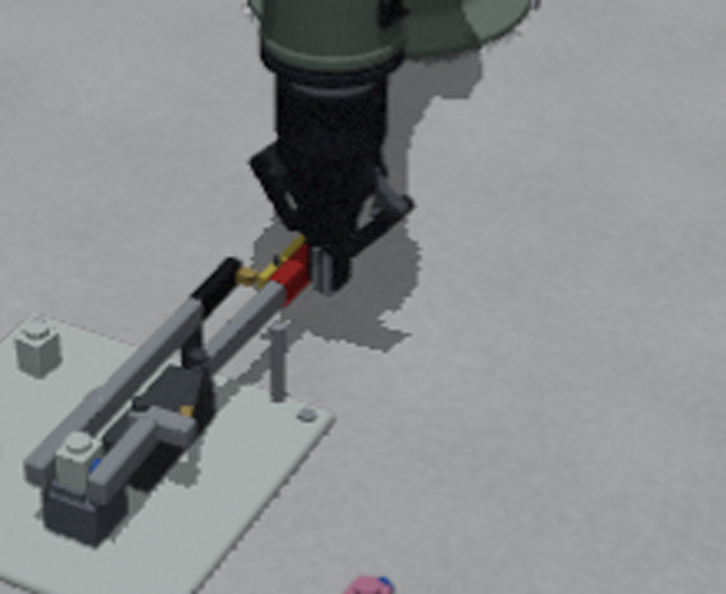

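The force has dropped to about 0 and stayed there for two steps. The moving jaw has closed on the nozzle (crop ~(100,480)). One more millimetre to check that the handle has run ahead.

```bash
python3 -m handwheel '[[-0.005,-0.04,0,0,0,0],[0,0,0,0,0,0]]'
python3 -m handwheel '[[-0.005,-0.03,0,0,0,0],[0,0,0,0,0,0]]'
```

```text
clock: 13.88
position: [0.5553, 0.0488, 0.0488]
tool_rot: [-3.142, 0.0, 2.698]
force: [0.6, 1.2, 0.0]
grip_width: 0.0001
clock: 14.12
position: [0.5551, 0.0482, 0.0488]
tool_rot: [-3.142, 0.0, 2.698]
force: [0.3, -0.2, -0.3]
grip_width: 0.0001
```

Still about 0 N after roughly 4 mm without contact, so it has snapped. I'll back off 40 mm along +y and see that it stays.

```bash
python3 -m handwheel '[[0,0.2,0,0,0,0],[0,0.4,0,0,0,0],[0,0.5,0,0,0,0],[0,0.5,0,0,0,0],[0,0,0,0,0,0],[0,0,0,0,0,0],[0,0,0,0,0,0],[0,0,0,0,0,0]]'
python3 -m handwheel '[[0,0,-0.6,0,0,0],[0,0,-0.8,0,0,0],[0,0,-0.8,0,0,0],[0,0,-0.8,0,0,0],[0,0,0,0,0,0],[0,0,0,0,0,0]]'
python3 - <<'E'
from workcell import bot
from geo import *
f=bot.grab_frame('scene');cv2.imwrite('pics/s4.png',cv2.resize(f['pixels'][150:330,230:450],None,fx=3.3,fy=3.3,interpolation=cv2.INTER_CUBIC))
for n in('release_tip','red_handle'):
  for r in bot.trace(f,n)[:2]: print(n,r['score'],r['point'])
f=bot.grab_frame('top');cv2.imwrite('pics/t4.png',cv2.resize(f['pixels'][150:320,250:450],None,fx=3.5,fy=3.5,interpolation=cv2.INTER_CUBIC))
for r in bot.trace(f,'release_tip')[:2]: print(r['score'],r['point'])
E
```

```text
clock: 15.12
position: [0.5723, 0.084, 0.0488]
tool_rot: [-3.142, 0.0, 2.697]
force: [0.6, -0.3, 0.1]
grip_width: 0.0001
clock: 15.88
position: [0.5722, 0.0844, 0.1239]
tool_rot: [3.142, 0.0, 2.698]
force: [0.2, -1.1, -0.7]
grip_width: -0.0
release_tip 0.66 [326.9, 212.5]
red_handle 0.91 [313.9, 235.7]
red_handle 0.2 [271.1, 283.1]
```

View pics/s4.png

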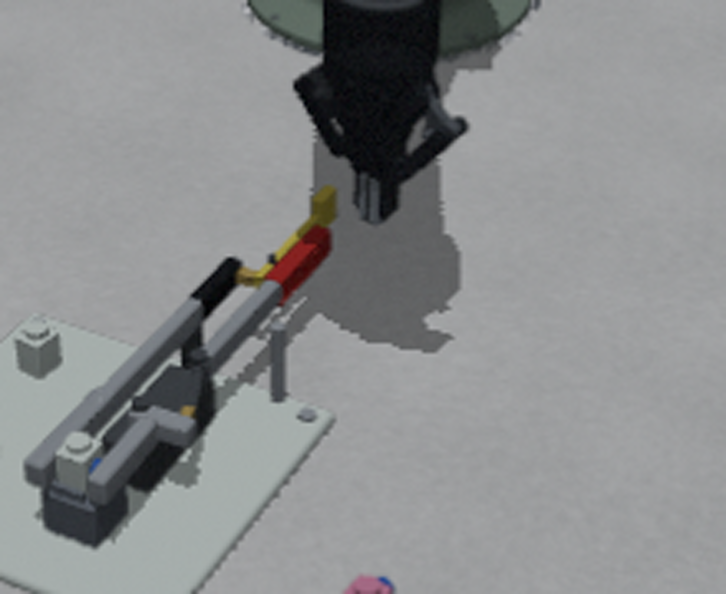

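View pics/t4.png

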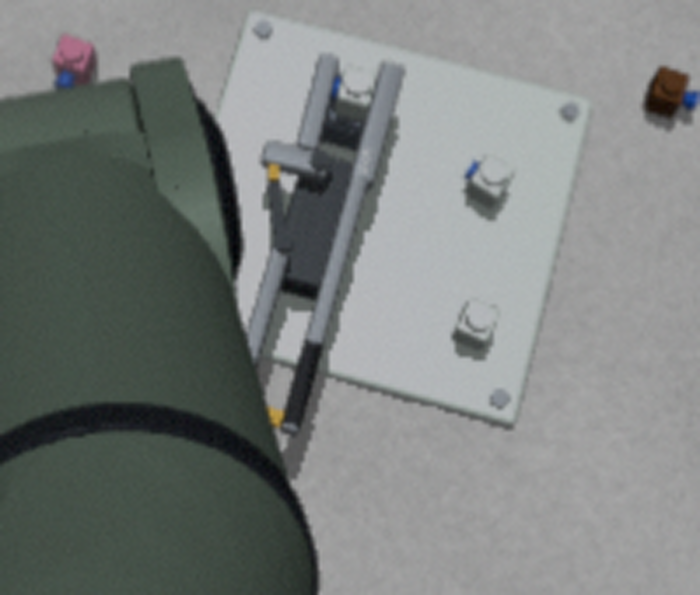

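The pliers stay clamped with the hand off: the red handle is parallel to the fixed one, and the jaw is on the nozzle in both views. The tab is at about scene (328,209). I'll locate it more exactly.

Run:
```python
from workcell import bot
from geo import *
f=bot.grab_frame('scene');cv2.imwrite('pics/s5.png',cv2.resize(f['pixels'][195:245,295:345],None,fx=12,fy=12,interpolation=cv2.INTER_CUBIC))
```

```text
(no output)
```

View pics/s5.png

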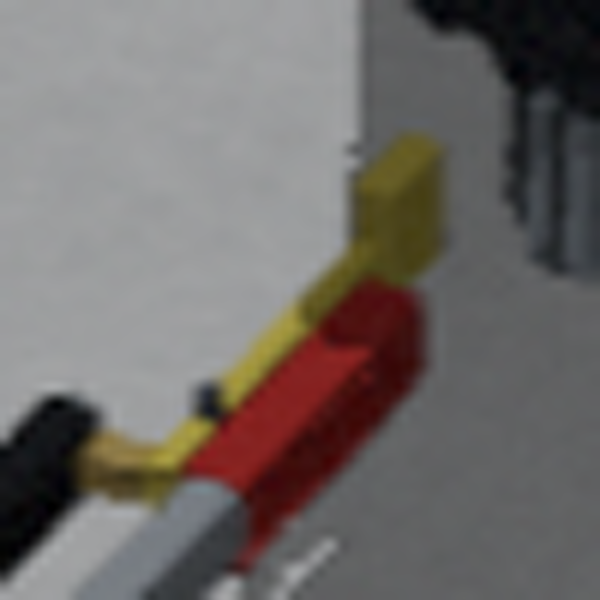

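Run:
```python
from workcell import bot
from geo import *
f=bot.grab_frame('scene')
e=lambda x,y:((x+.5)/12-.5+295,(y+.5)/12-.5+195)
t=ray(f,e(402,163),.078);h=ray(f,e(393,287),.071)
print('tab',t,toP(t),'handle end',h,toP(h))
d=toP(h)-[-.04,.018];th=np.arctan2(d[1],-d[0]);print('open angle',th,np.hypot(*d))
d=toP(t)-[-.04,.018];c,s=np.cos(-th),np.sin(-th);print('tab in handle',c*d[0]+s*d[1],-s*d[0]+c*d[1])
for th in(-.03,0,.03): print(th,hand(th,(-.205,-.016)))
st=bot.observe()
# target: beside inner face, x -.25 pliers, y= tab_y -5 -14.5 -12
tp=toP(t);a=toW((tp[0]-.004,tp[1]-.005-.0145-.014));print('target',a,np.hypot(*a),shift(st,[*a,.124]),st['tool_rot'])
print('pliers y axis yaw for tool',np.pi+P()[2])
```

```text
tab [0.48137231 0.0320007  0.078     ] [-0.24597401  0.00719861] handle end [0.51520061 0.03687641 0.071     ] [-0.21466786  0.0209118 ]
open angle 0.016668949034296623 0.174692128541772
tab in handle -0.20576536041079446 -0.014233101091061377
-0.03 [-0.24442783 -0.00414188]
0 [-0.245  0.002]
0.03 [-0.24538768  0.00815628]
target [0.46859065 0.00077764] 0.46859129547751344 [ 2.30521905 -4.79807059 -0.01757335] [-3.14120532e+00 -4.18980971e-04  2.69772070e+00]
pliers y axis yaw for tool 2.871878699835531
```

```bash
python3 -m handwheel '[[0.3,-0.6,0,0,0,0],[0.4,-0.9,0,0,0,0],[0.45,-0.9,0,0,0,0],[0.45,-0.9,0,0,0,0],[0.4,-0.9,0,0,0,0],[0.3,-0.6,0,0,0,0],[0,0,0,0,0,-0.0277],[0,0,0,0,0,0]]'
python3 - <<'E'
from workcell import bot
from geo import *
s=bot.observe();print(s['position'],s['tool_rot'],toP(s['position']),s['clock'],shift(s,[.4686,.0008,.052]))
f=bot.grab_frame('scene');cv2.imwrite('pics/s6.png',cv2.resize(f['pixels'][150:300,230:400],None,fx=4,fy=4,interpolation=cv2.INTER_CUBIC))
E
```

```text
clock: 17.23
position: [0.469, 0.0007, 0.1239]
tool_rot: [3.141, 0.0, 2.871]
force: [-0.9, 0.4, -0.4]
grip_width: 0.0003
[0.46899119 0.00070383 0.12386322] [3.14118779e+00 1.62223555e-04 2.87108912e+00] [-0.24956828 -0.0262658 ] 17.225 [ 1.65730295e-02 -1.63816956e-03  2.87452591e+00]
```

View pics/s6.png

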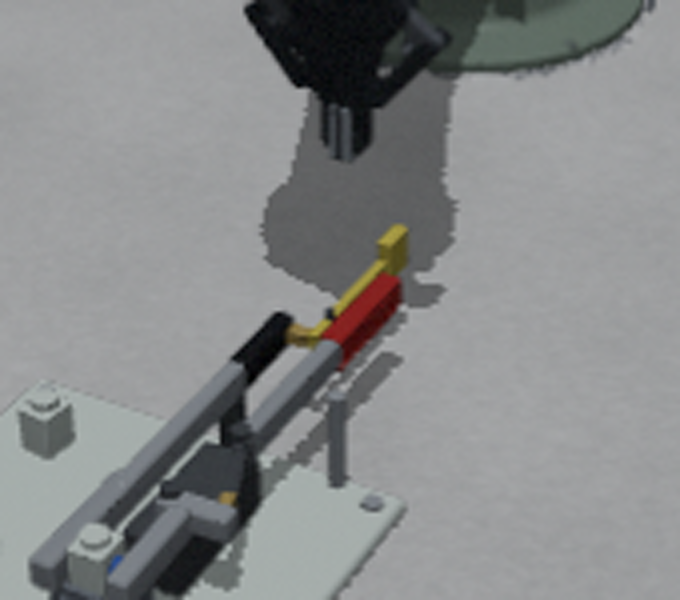

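The pliers are still locked, and the fingers are above the inner side of the tab. Descending with a gap of about 14 mm.

```bash
python3 -m handwheel '[[0,0,0.6,0,0,0],[0,0,0.7,0,0,0],[0,0,0.6,0,0,0],[0,0,0.5,0,0,0],[0,0,0.3,0,0,0],[0,0,0.17,0,0,0],[0,0,0,0,0,0]]'
python3 - <<'E'
from workcell import bot
from geo import *
s=bot.observe();print(s['position'],s['clock'],s['force'])
f=bot.grab_frame('scene');cv2.imwrite('pics/s7.png',cv2.resize(f['pixels'][150:300,230:400],None,fx=4,fy=4,interpolation=cv2.INTER_CUBIC))
E
```

```text
clock: 18.15
position: [0.4689, 0.0007, 0.052]
tool_rot: [-3.142, -0.0, 2.872]
force: [-0.3, -0.2, -0.5]
grip_width: -0.0001
[0.4688717  0.00067274 0.05199171] 18.15 [-0.27619845 -0.22259276 -0.51702145]
```

View pics/s7.png

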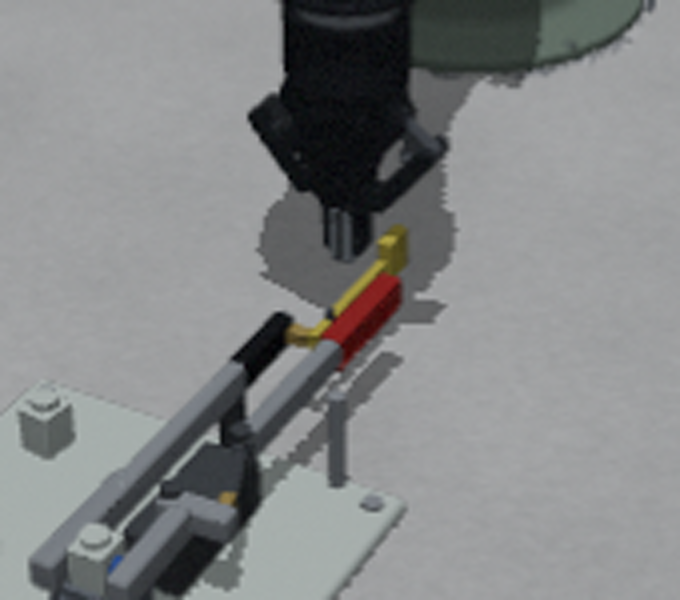

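```bash
python3 -m handwheel '[[0,0.16,0,0,0,0],[0,0.16,0,0,0,0],[0,0.08,0,0,0,0],[0,0.08,0,0,0,0],[0,0,0,0,0,0]]'
python3 -m handwheel '[[0,0.06,0,0,0,0],[0,0.06,0,0,0,0],[0,0.06,0,0,0,0],[0,0,0,0,0,0]]'
```

```text
clock: 18.82
position: [0.4721, 0.0124, 0.0521]
tool_rot: [3.142, 0.0, 2.872]
force: [-0.4, 0.2, 0.0]
grip_width: 0.0001
clock: 19.32
position: [0.4732, 0.0167, 0.052]
tool_rot: [-3.142, -0.0, 2.872]
force: [0.1, -0.7, 0.9]
grip_width: 0.0
```

```bash
python3 -m handwheel '[[0,0.06,0,0,0,0],[0,0.06,0,0,0,0],[0,0,0,0,0,0]]'
python3 -m handwheel '[[0,0.06,0,0,0,0],[0,0.06,0,0,0,0],[0,0,0,0,0,0]]'
```

```text
clock: 19.7
position: [0.4741, 0.0197, 0.052]
tool_rot: [3.142, -0.0, 2.872]
force: [-0.4, -0.3, -0.0]
grip_width: 0.0001
clock: 20.08
position: [0.4749, 0.0226, 0.0521]
tool_rot: [3.142, 0.0, 2.872]
force: [-0.2, -1.3, 0.8]
grip_width: 0.0001
```

```bash
python3 -m handwheel '[[0,0.06,0,0,0,0],[0,0.06,0,0,0,0],[0,0,0,0,0,0]]'
python3 -m handwheel '[[0,0.06,0,0,0,0],[0,0.06,0,0,0,0],[0,0,0,0,0,0]]'
python3 - <<'E'
from workcell import bot
from geo import *
f=bot.grab_frame('scene');cv2.imwrite('pics/s8.png',cv2.resize(f['pixels'][150:300,230:400],None,fx=4,fy=4,interpolation=cv2.INTER_CUBIC))
E
```

```text
clock: 20.45
position: [0.4758, 0.0255, 0.0521]
tool_rot: [3.141, 0.0, 2.872]
force: [-0.1, -1.1, 0.2]
grip_width: 0.0003
clock: 20.82
position: [0.4765, 0.0283, 0.0521]
tool_rot: [3.142, 0.0, 2.872]
force: [0.0, -0.5, -0.1]
grip_width: 0.0001
```

View pics/s8.png

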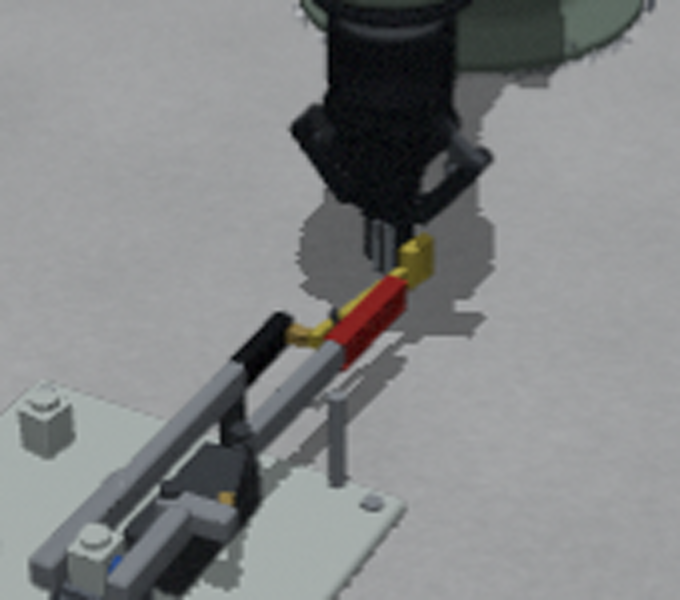

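The lever is already swung about 15 mm (tab at crop (417,255)) and the finger is clear of the red handle. Continuing slowly.

```bash
python3 -m handwheel '[[0,0.06,0,0,0,0],[0,0.06,0,0,0,0],[0,0,0,0,0,0]]'
python3 -m handwheel '[[0,0.06,0,0,0,0],[0,0.06,0,0,0,0],[0,0,0,0,0,0]]'
python3 - <<'E'
from workcell import bot
from geo import *
f=bot.grab_frame('scene');cv2.imwrite('pics/s9.png',cv2.resize(f['pixels'][150:300,230:400],None,fx=4,fy=4,interpolation=cv2.INTER_CUBIC))
E
```

```text
clock: 21.25
position: [0.4773, 0.0313, 0.0521]
tool_rot: [3.141, 0.0, 2.872]
force: [-0.4, 0.5, -0.6]
grip_width: 0.0
clock: 21.62
position: [0.4781, 0.0341, 0.052]
tool_rot: [3.142, 0.0, 2.872]
force: [-0.3, 0.2, -0.9]
grip_width: 0.0002
```

View pics/s9.png

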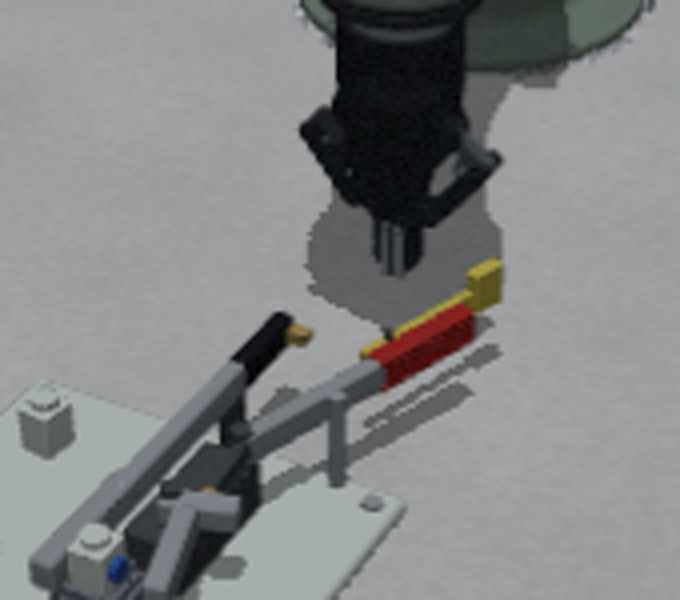

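It sprang open: the red handle is back on its pin and the jaw is open. I'll back off, lift clear and check.

```bash
python3 -m handwheel '[[0,-0.4,0,0,0,0],[0,-0.4,-0.3,0,0,0],[0,0,-0.8,0,0,0],[0,0,-0.9,0,0,0],[0,0,-0.9,0,0,0],[0,0,-0.9,0,0,0],[0,0,-0.6,0,0,0],[0,0,0,0,0,0]]'
python3 - <<'E'
from workcell import bot
from geo import *
s=bot.observe();print(s['position'],s['clock'],s['force'])
f=bot.grab_frame('scene');g=bot.grab_frame('top')
cv2.imwrite('pics/s10.png',cv2.resize(f['pixels'][190:350,190:400],None,fx=3.7,fy=3.7,interpolation=cv2.INTER_CUBIC))
cv2.imwrite('pics/t10.png',cv2.resize(g['pixels'][150:320,250:450],None,fx=3.5,fy=3.5,interpolation=cv2.INTER_CUBIC))
E
```

```text
clock: 22.68
position: [0.4731, 0.0143, 0.1629]
tool_rot: [3.141, 0.002, 2.871]
force: [0.6, -0.2, -0.1]
grip_width: -0.0002
[0.47309014 0.01434003 0.16287968] 22.675 [ 0.55827123 -0.15652859 -0.08179124]
```

View pics/s10.png

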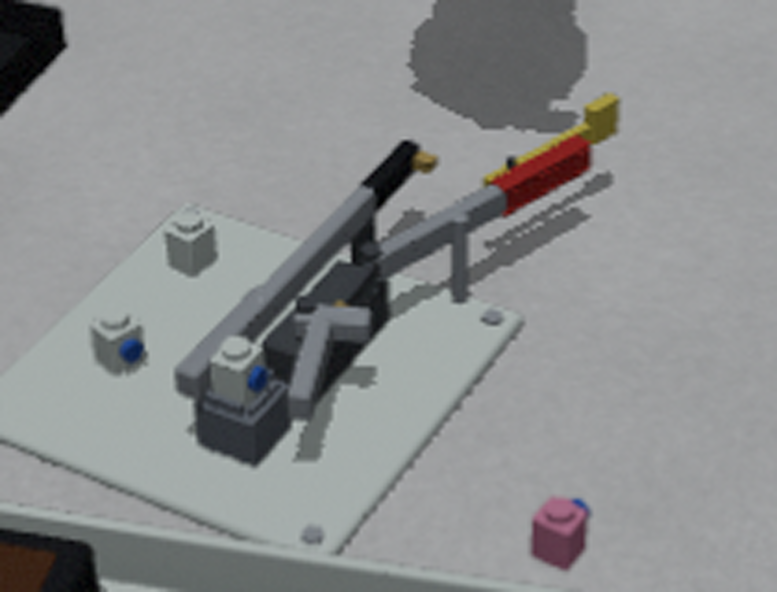

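View pics/t10.png

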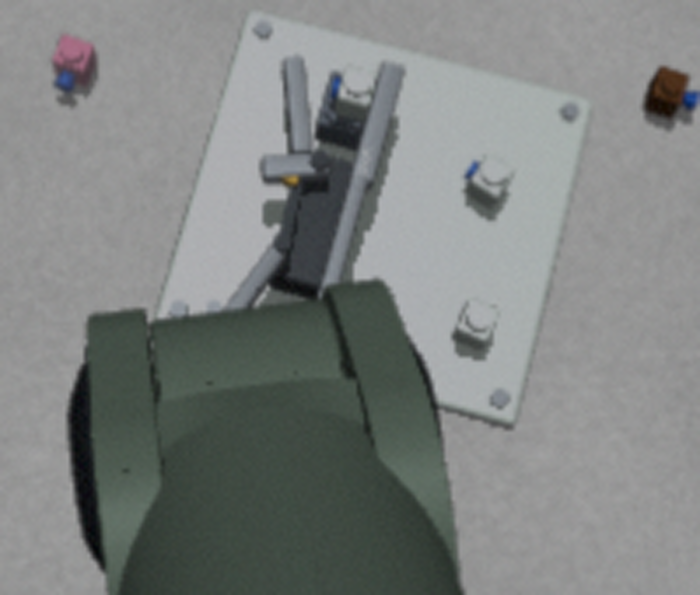

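The jaw and handle are open and the lever is at rest. The fitting stands upright in the nest, and its nozzle now sticks out no more than the fitted spare's. The bystanders are where they were, and the robot touches nothing.

```bash
python3 -c "
from workcell import bot
print(bot.job_done())"
```

```text
the job is handed in; nothing more can be done
None
```

The pliers pressed the nozzle in, locked, and were released again with the yellow lever; I handed the job in at about 23 s of the 67 s allowed.

- **Clamping:** I pushed the red handle closed with the shut fingers. The force peaked at about 12–13 N, under the 18 N limit. It fell to about zero after roughly 42 mm of travel and stayed there over another 3–4 mm of advance, which I took as the snap. With the hand off for over a second, the pictures showed the pliers still clamped.
- **Release:** I pulled the lever's tab from its inner side, well clear of the red handle, with no more than about 1.5 N measured. The pliers sprang open.

**Last checks:** In the final pictures the jaw is open, the red handle is back on its pin and the lever is at rest. The fitting stands upright in the nest with the nozzle pressed in, and the spares and look-alikes near the pliers are unmoved. The robot stands clear, with the measured force within its noise of about 1 N. No check failed or disagreed. I judged the nozzle depth and the jaw and lever angles only from the pictures, as I could not measure them directly.

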